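# Close the jar vacuum sealer, refit its pulse knob and hold it pressed

## Task

A jar has been loaded into the vacuum sealer: swing the lid fully shut. Then take the loose black knob, turn it so that its D-shaped bore matches the D-shaped brass shaft on the dial (white pointer of the knob over the red mark of the dial), push it all the way onto the shaft and press it fully down against its spring, and finish while still holding it pressed down with the fingers: the pump runs only while the knob is kept down. Leave the spice jar, the red can and the chickpea jar standing where they are.

Things in the scene. Friction and masses are not known exactly. Their poses are not given: they have to be found in the camera images.
- sealer: White housing of the jar vacuum sealer, fixed, 180 (x) x 320 (y) x 90 mm high. Origin: centre of its underside; -x side faces the robot, z up. Its +y part is an open chamber, 180 x 180 mm, with a 66 mm high jar in it, covered by the lid; its -y part is a solid control deck, top 90 mm above the worktop, the dial at sealer x = 0, y = -90 mm.
- lid (a joint): Angle of the blue lid, rad: 0 is shut, grows as it opens; it starts partly open, between 0.6 and 1.0. The hinge is stiff: the lid stays where it is left. Closing it takes about 0.5 to 3 N downwards on the tab. When shut, its top is 102 mm above the worktop.
- lid_hinge (a point): Middle of the lid's hinge line, at the far (+x) rim of the chamber, 90.5 mm above the worktop; frame parallel to the sealer's, hinge line along y. The lid, a blue plate 180 x 180 x 12 mm, reaches from here towards the sealer's -x when shut; its underside passes through the hinge line.
- lid_tab (a point): Centre of the upper face of the orange tab at the middle of the lid's front edge; swings with the lid. Tab 25 (lid x) x 70 (lid y) x 12 mm thick; its centre is 192.5 mm from the hinge line, its upper face 12 mm above the plane of the lid's underside. It overhangs the housing's front when shut: push it down along its arc to close. z: out of the upper face; -x: away from the hinge.
- shaft_top (a point): Centre (on the axis) of the tip of the upright brass D-shaft: 18 mm diameter, one flat 3 mm from the axis that faces this frame's +x, full length; tip bevelled over the last 2.5 mm; z up. The tip stands 26 mm above the deck (116 mm above the worktop) when not pressed.
- dial (a joint): Angle of the black dial (66 mm diameter, 2 mm thick, on the deck) that carries the shaft, rad, counter-clockwise from above: 0 when the shaft's +x is along the sealer's +x. Starts within 0.5 either way; a red mark on it lies on the shaft's flat (+x) side. Too stiff to turn by light contact (0.6 N m).
- shaft (a joint): How far the sprung shaft is pressed down, m: 0 at rest, 0.008 at its stop; 4 N start it moving, 9 N bring it to the stop.
- knob: Loose black knob, about 60 g, upright on the worktop (underside down) left or right of the sealer's front. Origin: centre of its underside, z up. Round skirt 46 mm diameter, 18 mm high; on it a bar grip 42 mm long (x), 14 mm wide (y), from 18 to 50 mm above the underside. A white pointer line on bar and skirt marks its +x end. Its start yaw is within 0.7 rad of world x.
- knob_bore (a point): Mouth of the blind D-shaped bore, centre of the knob's underside, axes as the knob's. 19.2 mm diameter, flat 3.7 mm from the axis on the +x side, 14 mm deep. It slides on freely when the knob's +x points as the shaft's +x within about 8 degrees. Fully home, the shaft's tip stands on the floor of the bore, 14 mm above the knob's underside.
- knob_pointer (a point): Tip of the knob's white pointer: upper edge of the bar's +x end, 21 mm from the knob's axis along its +x and 50 mm above its underside.
- spice_jar: Bystander: amber jar with black cap, 50 mm diameter, 70 mm high, on the worktop on the other side from the knob. Origin: centre of its underside.
- can: Bystander: red can, 75 mm diameter, 100 mm high. Origin: centre of its underside.
- chickpea_jar: Bystander: tall jar of chickpeas with brass cap, 86 mm diameter, 176 mm high. Origin: centre of its underside.

How it is judged:
By the outcome, as a careful person would: the job done as asked, in the order asked, and still so for the second after the job is handed in, while the arm keeps its last pose, push and grip.
It also fails if it takes over 61 s, if anything falls off the work surface, if the arm or the gripper's body presses on something with over 40 N, if the wrist force passes 120 N, or if a joint passes its speed limit or range.

## Robot

A 6-joint arm with a two-finger parallel gripper is mounted at the origin on the work surface. World frame = base frame: x ahead of the robot, y to its left, z up, the work surface at z = 0. Lengths are in m, angles in degrees, forces in N, time in s.
With the tool pointing down it reaches from about 0.35 to 0.875 m from the base axis. Payload 4.2 kg.
Tool frame: the origin (TCP) lies at the very end of the fingers, on their centre line; the grasp point (between the pads) lies 19 mm behind it (r.grip_point_offset is the distance from the TCP to the grasp point, in m); z points along the fingers, y is the line along which they close (so a half turn about z gives the same grasp; the last joint's range is limited). The gripper opens to 87 mm and grips with 3 to 60 N. Pads are 19 mm wide; open, the fingers measure 117 mm over their backs; the gripper's body (75 mm by 190 mm) begins 51 mm behind the grasp point.
Start: joints at [-59.725, 22.042, 0.453, 0, -68.411, -14.817], TCP at [0.167, -0.602, 0.223] pointing down, gripper open.
Joint ranges: [-179.83, 179.83], [-69.29, 118.12], [-61.27, 80.66], [-181.25, 117.63], [-171.15, -9.14], [-177.46, 177.46]. Speed limits (degrees/s): [159.86, 159.86, 180, 180, 180, 180].

## Interface

Orientations are given as a 3x3 rotation matrix whose columns are the frame's x, y, z axes.
In Python, from station import r, cams gives the robot as it stands. The module is installed in compiled form; this text tells all that it offers.
- The arm moves only by the shell command python3 -m handwheel 'ROWS'. ROWS is JSON, a list that holds one entry, the list of rows, each a list of 7 numbers: the turn, a rotation vector about the tool's x, y, z in units of 6 degrees (1.0 is 6 degrees), then the shift along the tool's x, y, z in m, then the finger opening in m, from 0 to 0.087. In form: [[[ax, ay, az, x, y, z, jaw], ...]]. A call has 1 to 12 rows; each row shifts and turns the commanded pose from where the row before left it, along the tool's axes as they then stand; what a row does not reach is not made up. A row lasts 1/10 s, in which the tool goes at most 50 mm and 8.59 degrees, less where a joint would pass 70% of its speed; a pose out of reach is approached as far as the arm can. A call with a gripper value outside its range is refused whole. The fingers move at their own pace and stop on an object; the grip force is fixed at half the most. Time passes only in rows, so rows that do not move let the fingers close. It gives the time, the measured TCP pose, the force, the opening and the grip force at its end, in the units of the state.
- r.sense(): the state, without advancing time (a new reading comes with each control period).
- cams.capture(name): name is "side" or "top" or "wrist"; returns the picture (420x560x3 uint8, red, green, blue); there is no depth.
- cams.get_calibration(name): a dict with "camera_matrix" (3x3 intrinsics, pixels), "k1" (the pictures are not rectified: a ray, as slopes to the right and down, at radius r is drawn at 1 + k1 r^2 times it, then the intrinsics apply), "rvec" (rotation vector, rad) and "tvec" (3), from world to camera coordinates, as OpenCV has them; the wrist camera has in their place "T_tool_cam" (4x4, takes a point from camera to tool coordinates, whose origin is the TCP and whose axes are the flange's). Camera axes: x right, y down, z forward; pixel columns grow to the right and rows downward; lengths in m; the calibration is good to about 2 mm. A picture is of the moment at which its call begins: read the wrist's pose just before it. get_calibration takes no time and is no camera call.
- r.finish_job(): hands the job in; it is judged then, once.
The state is a dict: "time_s": time; "joints": joint angles; "joint_velocities": joint speeds; "effort": joint torques, N m; "tcp_pos": TCP position; "ee_rot": TCP orientation; "wrist_force": force on the tool from outside, world axes, zero at the start; "moment": the same for the moment, N m; "gripper_width": opening from 0.0 (shut) to 1.0 (fully open); "gripper_force": force on a finger pad.
Only numpy, scipy, OpenCV 4.12 (cv2) and the standard library are available. Lean on these libraries where they do the work, as an engineer would, in place of code of your own. Each camera call takes 0.05 s, during which the arm holds its last target. There are 200 camera calls.

## Working session

There is one attempt and no reset: what is moved stays moved. The work goes in short steps, Python scripts to look and compute and a shell command to move; the robot and the scene stay as the last step left them, time stands still between calls to the robot, and variables do not carry over. Pictures are saved under pics/ and viewed, at most 10 in all, crops included, and the job is handed in when it is done.

```bash
mkdir -p pics; cat > h.py <<'E'
import numpy as np, cv2
from station import r, cams
def cam(name,s=None):
    c=cams.get_calibration(name);K=np.array(c["camera_matrix"])
    if name=="wrist":
        s=s or r.sense();T=np.eye(4);T[:3,:3]=s["ee_rot"];T[:3,3]=s["tcp_pos"]
        M=np.linalg.inv(T@np.array(c["T_tool_cam"]));R,t=M[:3,:3],M[:3,3]
    else: R=cv2.Rodrigues(np.array(c["rvec"],float))[0];t=np.array(c["tvec"],float).ravel()
    return K,c["k1"],R,t
def ray(C,uv):
    K,k1,R,t=C
    p=cv2.undistortPoints(np.array(uv,float).reshape(-1,1,2),K,np.array([k1,0,0,0,0.]))[:,0]
    d=np.c_[p,np.ones(len(p))]@R
    return -R.T@t,d
def plane(C,uv,z):
    o,d=ray(C,uv);return o+d*((z-o[2])/d[:,2])[:,None]
def proj(C,P):
    K,k1,R,t=C
    return cv2.projectPoints(np.array(P,float).reshape(-1,1,3),cv2.Rodrigues(R)[0],t,K,np.array([k1,0,0,0,0.]))[0][:,0]
E
python3 - <<'E'
from h import *
for n in ["top","side"]:
    im=cams.capture(n);cv2.imwrite(f"pics/{n}0.png",im[:,:,::-1])
    C=cam(n);print(n,-C[2].T@C[3],C[2][2])
print(r.sense())
print(cams.get_calibration("wrist")["T_tool_cam"])
E
```

```text
top [0.49755139 0.01483445 1.06284402] [ 0.0521332  -0.0022428  -0.99863762]
side [ 0.5057577  -0.70017225  0.79384443] [ 0.07492557  0.71047221 -0.69972523]
{'time_s': 0.1, 'joints': array([-5.97227300e+01,  2.20864970e+01,  3.88504465e-01, -2.48610622e-02,
       -6.84122062e+01, -1.48160043e+01]), 'joint_velocities': array([ 0.07529214, -0.21073414,  0.19190172,  0.10801537,  0.01380157,
       -0.079164  ]), 'effort': array([-8.16942629e-04, -3.91691637e+01,  1.87933677e+01,  4.23183024e+00,
        1.34453183e-02, -7.00923147e-05]), 'tcp_pos': array([ 0.16648288, -0.60186279,  0.22157481]), 'ee_rot': array([[-9.63853516e-01, -2.66432006e-01, -6.21262050e-04],
       [-2.66432711e-01,  9.63851718e-01,  1.86437512e-03],
       [ 1.02075291e-04,  1.96250905e-03, -9.99998069e-01]]), 'wrist_force': array([ 0.51809189,  0.40773694, -0.07027868]), 'moment': array([ 0.02597356, -0.05953886,  0.02450978]), 'gripper_force': 0.0, 'gripper_width': 0.999769566905672}
[[-2.98303334e-04 -9.57269425e-01 -2.89197438e-01  8.01644236e-02]
 [ 9.99999926e-01 -3.55337433e-04  1.44712030e-04 -2.27061134e-04]
 [-2.41291077e-04 -2.89197374e-01  9.57269461e-01 -1.60878670e-01]
 [ 0.00000000e+00  0.00000000e+00  0.00000000e+00  1.00000000e+00]]
```

View pics/top0.png

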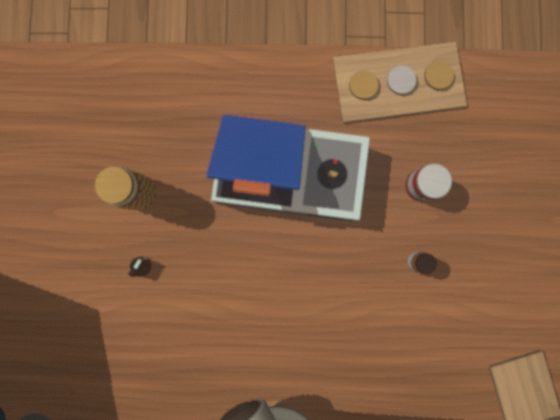

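View pics/side0.png

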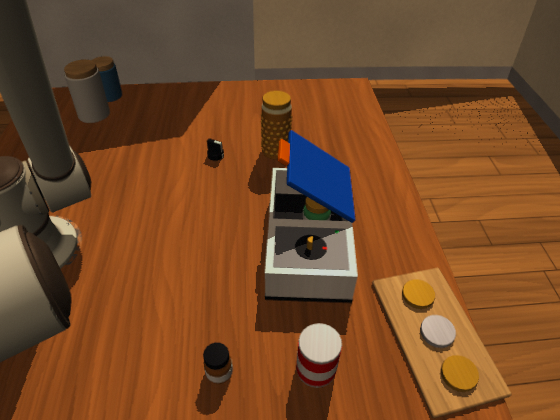

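The pictures show: dial near top(332,173), red mark top(336,161), knob top(140,267), tab top(252,186), chickpea jar top(116,187), can top(432,182) and spice jar top(425,263). The lid's free −y corner is at top(300,187) and side(291,134).

```bash
cat > m.py <<'E'
from h import *
T=cam("top");S=cam("side");im=cv2.imread("pics/top0.png")
hsv=cv2.cvtColor(im,cv2.COLOR_BGR2HSV)
w=((hsv[:,:,1]<60)&(hsv[:,:,2]>130)).astype(np.uint8)
w[:, :205]=0;w[:,380:]=0;w[:110]=0;w[230:]=0
c=max(cv2.findContours(w,0,1)[0],key=cv2.contourArea)
a=cv2.approxPolyDP(c,3,True)[:,0];print("white",a.tolist())
for nm,m in (("red",(hsv[:,:,1]>150)&((hsv[:,:,0]<6)|(hsv[:,:,0]>174))&(hsv[:,:,2]>70)),):
    m=m.astype(np.uint8);n,l,st,ce=cv2.connectedComponentsWithStats(m)
    for i in range(1,n):
        if st[i,4]>5 and 200<ce[i][0]<380 and 120<ce[i][1]<230: print(nm,ce[i],st[i,4])
o=((hsv[:,:,0]<12)&(hsv[:,:,1]>190)&(hsv[:,:,2]>150))
ys,xs=np.nonzero(o[120:230,200:310]);print("tab",xs.mean()+200,ys.mean()+120,xs.min()+200,xs.max()+200,ys.min()+120,ys.max()+120)
cor=plane(T,[(368,137),(360,218),(214,204),(310,130)],.09);print("corners\n",cor.round(4))
print("dial,mark",plane(T,[(332,173),(336,161)],.092).round(4))
print("knob skirt",plane(T,[(140,267)],.02).round(4))
print("spice,can,chick",plane(T,[(425,263)],.07).round(3),plane(T,[(434,181)],.1).round(3),plane(T,[(115,185)],.176).round(3))
# lid corner triangulation
o1,d1=ray(T,[(300,187)]);o2,d2=ray(S,[(291,134)]);d1=d1[0];d2=d2[0]
A=np.c_[d1,-d2];q=np.linalg.lstsq(A,o2-o1,rcond=None)[0]
print("lid corner",(o1+q[0]*d1).round(4),(o2+q[1]*d2).round(4))
E
python3 m.py
```

```text
white [[309, 129], [315, 138], [358, 143], [360, 148], [352, 209], [305, 209], [358, 219], [368, 137]]
red [334.83333333 161.16666667] 6m.py:13: RuntimeWarning: Mean of empty slice.
  ys,xs=np.nonzero(o[120:230,200:310]);print("tab",xs.mean()+200,ys.mean()+120,xs.min()+200,xs.max()+200,ys.min()+120,ys.max()+120)
  ret = ret.dtype.type(ret / rcount)
Traceback (most recent call last):
  File "m.py", line 13, in <module>
    ys,xs=np.nonzero(o[120:230,200:310]);print("tab",xs.mean()+200,ys.mean()+120,xs.min()+200,xs.max()+200,ys.min()+120,ys.max()+120)
                                                                                 ~~~~~~^^
ValueError: zero-size array to reduction operation minimum which has no identity
```

```bash
sed -i 's/^o=.*/o=(hsv[:,:,0]<14)\&(hsv[:,:,1]>190)\&(hsv[:,:,2]>110)/' m.py; sed -i 's/xs.mean()/np.mean(xs)/; s/^ys,xs=.*/print("tabpix",im[186,252]);ys,xs=np.nonzero(((hsv[:,:,0]<14)\&(hsv[:,:,1]>200))[174:200,225:285]);print("tab",xs.mean()+225,ys.mean()+174,xs.min()+225,xs.max()+225,len(xs))/' m.py; python3 m.py
```

```text
white [[309, 129], [315, 138], [358, 143], [360, 148], [352, 209], [305, 209], [358, 219], [368, 137]]
red [334.83333333 161.16666667] 6
tabpix [ 63  99 178]m.py:13: RuntimeWarning: Mean of empty slice.
  print("tabpix",im[186,252]);ys,xs=np.nonzero(((hsv[:,:,0]<14)&(hsv[:,:,1]>200))[174:200,225:285]);print("tab",xs.mean()+225,ys.mean()+174,xs.min()+225,xs.max()+225,len(xs))
  ret = ret.dtype.type(ret / rcount)
Traceback (most recent call last):
  File "m.py", line 13, in <module>
    print("tabpix",im[186,252]);ys,xs=np.nonzero(((hsv[:,:,0]<14)&(hsv[:,:,1]>200))[174:200,225:285]);print("tab",xs.mean()+225,ys.mean()+174,xs.min()+225,xs.max()+225,len(xs))
                                                                                                                                              ~~~~~~^^
ValueError: zero-size array to reduction operation minimum which has no identity
```

```bash
sed -i '/tabpix/d' m.py; python3 m.py; python3 - <<'E'
import cv2
a=cv2.imread("pics/top0.png");b=cv2.imread("pics/side0.png")
x=cv2.resize(a[105:225,200:380],None,fx=4,fy=4,interpolation=2)
cv2.imwrite("pics/c1.png",x)
E
```

```text
white [[309, 129], [315, 138], [358, 143], [360, 148], [352, 209], [305, 209], [358, 219], [368, 137]]
red [334.83333333 161.16666667] 6
corners
 [[ 0.7075 -0.1887  0.09  ]
 [ 0.5319 -0.1721  0.09  ]
 [ 0.5569  0.141   0.09  ]
 [ 0.7206 -0.0628  0.09  ]]
dial,mark [[ 0.6275 -0.111   0.092 ]
 [ 0.6536 -0.1194  0.092 ]]
knob skirt [[0.4143 0.3164 0.02  ]]
spice,can,chick [[ 0.436 -0.319  0.07 ]] [[ 0.613 -0.329  0.1  ]] [[0.586 0.326 0.176]]
lid corner [ 0.5737 -0.0295  0.3138] [ 0.5866 -0.0301  0.3152]
```

View pics/c1.png

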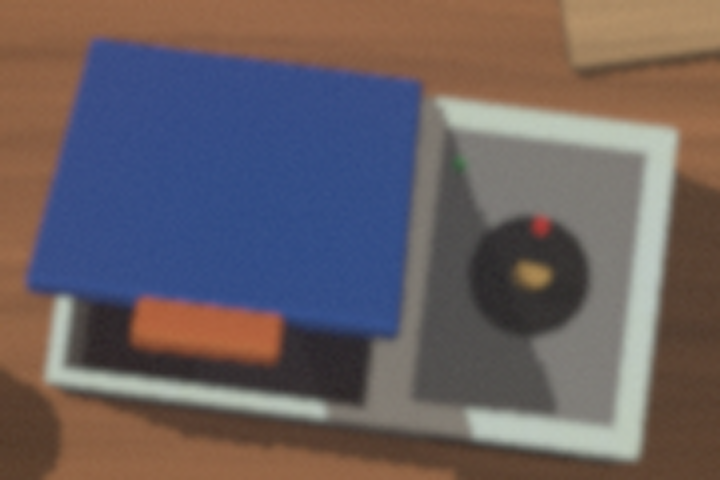

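```bash
cat > m2.py <<'E'
from h import *
T=cam("top");S=cam("side")
b=cv2.imread("pics/side0.png");hs=cv2.cvtColor(b,cv2.COLOR_BGR2HSV)
m=((hs[:,:,0]>105)&(hs[:,:,0]<130)&(hs[:,:,1]>150)).astype(np.uint8);m[:,:250]=0;m[:100]=0
c=max(cv2.findContours(m,0,1)[0],key=cv2.contourArea);A=cv2.approxPolyDP(c,3,True)[:,0];print(A.tolist())
def tri(a,b):
    o1,d1=ray(T,[a]);o2,d2=ray(S,[b]);d1=d1[0];d2=d2[0]
    q=np.linalg.lstsq(np.c_[d1,-d2],o2-o1,rcond=None)[0];return (o1+q[0]*d1).round(4),(o2+q[1]*d2).round(4)
L=A[A[:,0]<310];n=L[L[:,1].argmax()];f=L[L[:,1].argmin()]
print("near",tri((299,188.5),n),"far",tri((207.5,177),f))
cor=plane(T,[(369.3,137),(359.7,220),(211,200.5)],.09);print(cor.round(4))
y1=cor[0]-cor[1];y2=cor[2]-cor[1];print(np.degrees([np.arctan2(y1[1],y1[0]),np.arctan2(-y2[0],y2[1])]),np.linalg.norm(y1),np.linalg.norm(y2))
d=plane(T,[(332.2,173.7),(335.2,161.7)],.092);print(d.round(4),np.degrees(np.arctan2(*(d[1]-d[0])[[1,0]])))
E
python3 m2.py
```

```text
[[290, 131], [287, 184], [352, 221], [348, 168]]
near (array([ 0.5825, -0.0345,  0.1979]), array([ 0.5821, -0.0344,  0.1978])) far (array([0.6014, 0.1401, 0.2018]), array([0.6045, 0.1399, 0.2021]))
[[ 0.7076 -0.1915  0.09  ]
 [ 0.5276 -0.1715  0.09  ]
 [ 0.5644  0.1476  0.09  ]]
[-6.3366441  -6.57337139] 0.18112513904066516 0.3212298845528743
[[ 0.626  -0.1114  0.092 ]
 [ 0.6521 -0.1176  0.092 ]] -13.486783850926958
```

```bash
python3 -m handwheel '[[[0,0,1.217,0,0,-0.015,0],[0,0,1.217,0,0,-0.015,0],[0,0,1.217,0,0,-0.01,0],[0,0,0,-0.018,0.039,0,0],[0,0,0,-0.018,0.039,0,0],[0,0,0,-0.018,0.039,0,0],[0,0,0,-0.018,0.039,0,0],[0,0,0,-0.018,0.039,0,0],[0,0,0,-0.018,0.039,0,0],[0,0,0,-0.018,0.039,0,0],[0,0,0,-0.018,0.039,0,0],[0,0,0,-0.018,0.039,0,0]]]'; python3 -m handwheel '[[[0,0,0,-0.018,0.039,0,0],[0,0,0,-0.018,0.039,0,0],[0,0,0,-0.018,0.039,0,0],[0,0,0,-0.018,0.039,0,0],[0,0,0,-0.018,0.039,0,0],[0,0,0,-0.018,0.039,0,0],[0,0,0,-0.018,0.039,0,0],[0,0,0,-0.018,0.039,0,0],[0,0,0,-0.018,0.039,0,0],[0,0,0,0,0,0,0],[0,0,0,0,0,0,0]]]'
```

```text
time_s: 1.3
tcp_pos: [0.3673, -0.27, 0.2624]
ee_rot: [[-0.994, 0.112, -0.0], [0.112, 0.994, 0.0], [0.0, 0.0, -1.0]]
wrist_force: [0.7, 0.2, 0.1]
gripper_width: 0.029
gripper_force: 0.0
time_s: 2.4
tcp_pos: [0.5672, 0.0596, 0.2615]
ee_rot: [[-0.994, 0.111, -0.002], [0.111, 0.994, -0.001], [0.002, -0.001, -1.0]]
wrist_force: [0.0, -0.1, 0.3]
gripper_width: 0.007
gripper_force: 0.0
```

```bash
python3 -m handwheel '[[[0,0,0,-0.005,0,0.025,0],[0,0,0,-0.003,0,0.02,0],[0,0,0,0,0,0.008,0],[0,0,0,0.008,0,0.012,0],[0,0,0,0.008,0,0.012,0],[0,0,0,0.006,0,0.013,0],[0,0,0,0.006,0,0.013,0],[0,0,0,0.004,0,0.014,0],[0,0,0,0.004,0,0.014,0],[0,0,0,0.002,0,0.014,0],[0,0,0,0.001,0,0.010,0],[0,0,0,0,0,0,0]]]'; python3 -m handwheel '[[[0,0,0,0,0,0.003,0],[0,0,0,0,0,0.001,0],[0,0,0,0,0,0,0]]]'
```

```text
time_s: 3.6
tcp_pos: [0.5356, 0.0615, 0.1067]
ee_rot: [[-0.994, 0.113, -0.002], [0.113, 0.994, -0.001], [0.002, -0.001, -1.0]]
wrist_force: [-1.1, -0.1, -0.5]
gripper_width: 0.006
gripper_force: 0.0
time_s: 3.9
tcp_pos: [0.537, 0.0623, 0.104]
ee_rot: [[-0.994, 0.112, 0.001], [0.112, 0.994, 0.0], [-0.001, 0.0, -1.0]]
wrist_force: [0.4, 0.7, -0.2]
gripper_width: 0.008
gripper_force: 0.0
```

```bash
python3 -m handwheel '[[[0,0,0,-0.003,0,0.002,0],[0,0,0,0,0,0.001,0],[0,0,0,0,0,0.001,0],[0,0,0,0,0,0,0]]]'; python3 - <<'E'
from h import *
im=cams.capture("side");cv2.imwrite("pics/s1.png",cv2.resize(im[100:310,180:460,::-1],None,fx=2.5,fy=2.5))
E
```

```text
time_s: 4.3
tcp_pos: [0.5387, 0.0621, 0.1027]
ee_rot: [[-0.994, 0.111, -0.001], [0.111, 0.994, -0.001], [0.001, -0.001, -1.0]]
wrist_force: [-9.7, 2.9, 19.1]
gripper_width: 0.005
gripper_force: 9.6
```

View pics/s1.png

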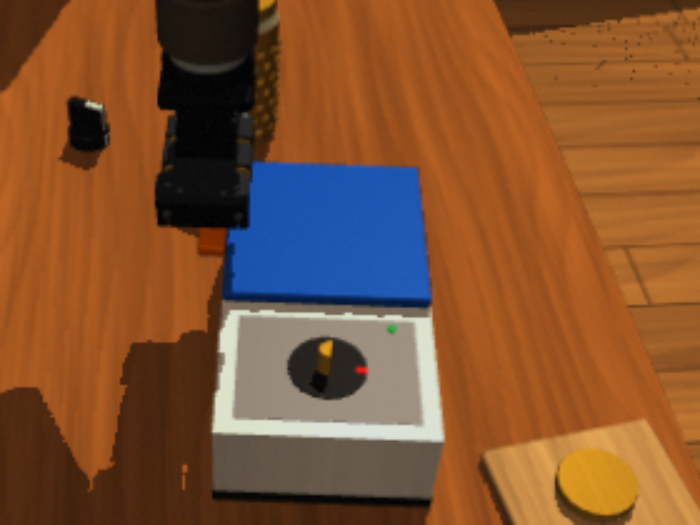

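The lid is flat and shut, with 19 N on the tab. Next I go to the knob, which is at crop (88,125) with its pointer toward +x.

```bash
python3 -m handwheel '[[[0,0,0,0,0,-0.04,0],[0,0,0,0,0,-0.04,0],[0,0,0,0.01,0.03,-0.015,0.06],[0,0,0,0.0237,0.0347,0,0.06],[0,0,0,0.0237,0.0347,0,0.06],[0,0,0,0.0237,0.0347,0,0.06],[0,0,0,0.0237,0.0347,0,0.06],[0,0,0,0.0237,0.0347,0.02,0.06],[0,0,0,0.0237,0.0347,0.02,0.06],[0,0,0,0,0,0,0.06],[0,0,0,0,0,0,0.06]]]'; python3 - <<'E'
from h import *
s=r.sense();im=cams.capture("wrist");cv2.imwrite("pics/w1.png",im[:,:,::-1]);print(s["tcp_pos"])
E
```

```text
time_s: 5.45
tcp_pos: [0.4146, 0.3165, 0.1542]
ee_rot: [[-0.994, 0.11, -0.0], [0.11, 0.994, -0.001], [0.0, -0.001, -1.0]]
wrist_force: [0.5, -0.8, 0.4]
gripper_width: 0.667
gripper_force: 0.0
[0.41461004 0.3164563  0.15416959]
```

View pics/w1.png

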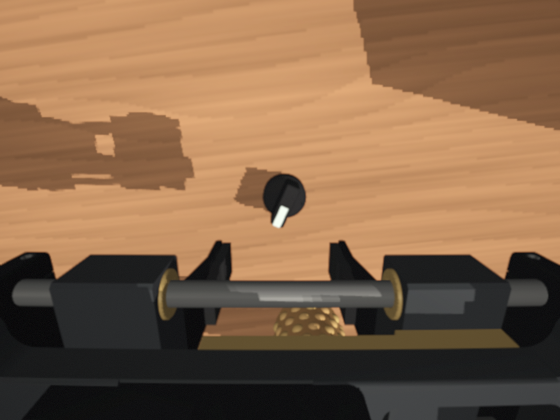

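Knob skirt is centred near wrist(285,195), and the white pointer runs from about (283,207) to (278,228).

```bash
python3 - <<'E'
from h import *
C=cam("wrist");im=cv2.imread("pics/w1.png")
c=im[150:240,230:340];g=c.max(2)
w=(c.min(2)>150).astype(np.uint8)
n,l,st,ce=cv2.connectedComponentsWithStats(w)
i=1+st[1:,4].argmax();cc=cv2.findContours((l==i).astype(np.uint8),0,1)[0][0]
rect=cv2.minAreaRect(cc);b=cv2.boxPoints(rect)+[230,150];print(st[i],b.round(1).tolist())
P=plane(C,b,.05);print(P.round(4))
d=((g<45)).astype(np.uint8)
cs=max(cv2.findContours(d,0,1)[0],key=cv2.contourArea);print(cv2.boundingRect(cs),cv2.contourArea(cs))
# skirt left/upper arc: points projected on z=.018, robust circle radius 23mm
Q=plane(C,cs[:,0]+[230,150],.018)[:,:2]
from scipy.optimize import least_squares
f=lambda p:np.hypot(*(Q-p).T)-.023
s=least_squares(f,Q.mean(0),loss="soft_l1",f_scale=.001);print("skirt",s.x.round(4),np.median(abs(s.fun)))
a=b[b[:,1].argsort()];top=plane(C,[a[:2].mean(0),a[2:].mean(0)],.05)
print("line",top.round(4));v=top[1]-top[0];print("yaw line",np.degrees(np.arctan2(v[1],v[0])))
t=top[1][:2]-s.x;print("yaw tip",np.degrees(np.arctan2(t[1],t[0])),np.hypot(*t))
E
```

```text
[ 42  56  16  22 188] [[271.2, 224.6], [281.0, 205.0], [288.6, 208.8], [278.8, 228.4]]
[[0.431  0.3056 0.05  ]
 [0.4128 0.317  0.05  ]
 [0.4173 0.3236 0.05  ]
 [0.4356 0.3124 0.05  ]]
(34, 25, 38, 46) 718.5
skirt [0.4149 0.3219] 0.0018251907201761002
line [[0.415  0.3203 0.05  ]
 [0.4333 0.309  0.05  ]]
yaw line -31.782352674600453
yaw tip -35.1137749696808 0.02241645379117341
```

```bash
python3 -m handwheel '[[[0,0,1.09,0,0,0.01,0.05],[0,0,1.09,0,0,0.01,0.05],[0,0,1.09,0,0,0.01,0.05],[0,0,1.08,0.0,0.0,0.01,0.05],[0,0,0,0.0018,0.0036,0.02,0.05],[0,0,0,0,0,0.02,0.05],[0,0,0,0,0,0.02,0.05],[0,0,0,0,0,0.015,0.05],[0,0,0,0,0,0.01,0.05],[0,0,0,0,0,0.006,0.05],[0,0,0,0,0,0,0.05]]]'; python3 -m handwheel '[[[0,0,0,0,0,0,0.03],[0,0,0,0,0,0,0.02],[0,0,0,0,0,0,0.012],[0,0,0,0,0,0,0],[0,0,0,0,0,0,0],[0,0,0,0,0,0,0]]]'
```

```text
time_s: 6.6
tcp_pos: [0.4167, 0.3187, 0.0234]
ee_rot: [[-0.843, 0.537, -0.002], [0.537, 0.843, 0.001], [0.003, -0.0, -1.0]]
wrist_force: [-0.6, 0.2, 0.1]
gripper_width: 0.573
gripper_force: 0.0
time_s: 7.2
tcp_pos: [0.4164, 0.3193, 0.0237]
ee_rot: [[-0.844, 0.536, -0.002], [0.536, 0.844, 0.002], [0.003, 0.0, -1.0]]
wrist_force: [-0.6, 0.6, 0.7]
gripper_width: 0.155
gripper_force: 30.0
```

```bash
python3 -m handwheel '[[[0,0,0,0,0,-0.02,0],[0,0,0,0,0,-0.045,0],[0,0,0,0,0,-0.045,0],[0,0,0,0,0,-0.045,0],[0,0,-1.055,0,0,-0.035,0],[0,0,-1.055,0,0,0,0],[0,0,-1.055,0,0,0,0],[0,0,0,-0.02765,-0.0336,0,0],[0,0,0,-0.02765,-0.0336,0,0],[0,0,0,-0.02765,-0.0336,0,0],[0,0,0,-0.02765,-0.0336,0,0],[0,0,0,-0.02765,-0.0336,0,0]]]'; python3 -m handwheel '[[[0,0,0,-0.02765,-0.0336,0,0],[0,0,0,-0.02765,-0.0336,0,0],[0,0,0,-0.02765,-0.0336,0,0],[0,0,0,-0.02765,-0.0336,0,0],[0,0,0,-0.02765,-0.0336,0,0],[0,0,0,-0.02765,-0.0336,0,0],[0,0,0,0,0,0,0],[0,0,0,0,0,0,0],[0,0,0,0,0,0,0]]]'; python3 - <<'E'
from h import *
s=r.sense();im=cams.capture("wrist");cv2.imwrite("pics/w2.png",im[:,:,::-1]);print(s["tcp_pos"],s["joints"])
E
```

```text
time_s: 8.4
tcp_pos: [0.5122, 0.1217, 0.2129]
ee_rot: [[-0.973, 0.232, -0.002], [0.232, 0.973, 0.002], [0.003, 0.001, -1.0]]
wrist_force: [0.0, 0.8, -0.6]
gripper_width: 0.159
gripper_force: 30.0
time_s: 9.3
tcp_pos: [0.626, -0.1106, 0.2122]
ee_rot: [[-0.973, 0.232, -0.003], [0.232, 0.973, 0.002], [0.003, 0.001, -1.0]]
wrist_force: [-0.4, -0.1, -0.9]
gripper_width: 0.159
gripper_force: 30.0
[ 0.62595427 -0.11063151  0.21216604] [   4.47960962   23.5708641     1.36384913   -0.12431937  -67.95648056
 -107.8597271 ]
```

View pics/w2.png

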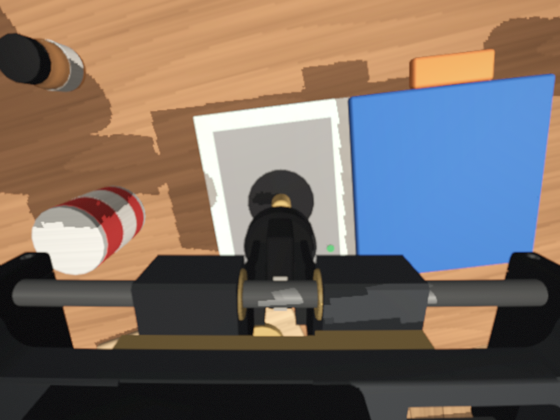

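Dial is near wrist(281,200), with its shaft partly hidden by the held knob's skirt (centre about (280,240)). I shift aside to see both.

```bash
python3 -m handwheel '[[[0,0,0,-0.03,0,0,0],[0,0,0,-0.025,0,0,0],[0,0,0,0,0,0,0],[0,0,0,0,0,0,0],[0,0,0,0,0,0,0]]]'; python3 - <<'E'
from h import *
s=r.sense();im=cams.capture("wrist");cv2.imwrite("pics/w3.png",im[:,:,::-1]);print(repr(s["tcp_pos"]))
np.savez("w3.npz",p=s["tcp_pos"],R=s["ee_rot"])
cv2.imwrite("pics/w3c.png",cv2.resize(im[110:300,180:380,::-1],None,fx=3,fy=3,interpolation=2))
E
```

```text
time_s: 9.85
tcp_pos: [0.6792, -0.1232, 0.2126]
ee_rot: [[-0.973, 0.232, -0.002], [0.232, 0.973, 0.002], [0.003, 0.001, -1.0]]
wrist_force: [-0.9, -0.9, -0.4]
gripper_width: 0.159
gripper_force: 30.0
array([ 0.6792452, -0.1231625,  0.2126368])
```

View pics/w3c.png

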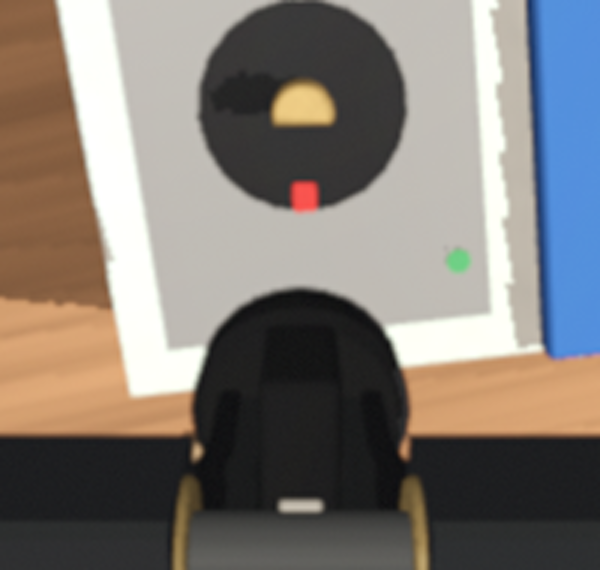

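The crop shows the dial centred at (303,104), red mark (305,196), D-shaft with its flat toward the mark, held knob's skirt arc topping out at (300,289), and pointer at (300,506), roughly in line.

```bash
python3 - <<'E'
from h import *
from scipy.optimize import least_squares
z=np.load("w3.npz");s=dict(tcp_pos=z["p"],ee_rot=z["R"]);C=cam("wrist",s)
im=cv2.imread("pics/w3.png");hsv=cv2.cvtColor(im,cv2.COLOR_BGR2HSV);v=im.max(2)
def fit(Q,R):
    f=lambda p:np.hypot(*(Q-p).T)-R
    o=least_squares(f,Q.mean(0),loss="soft_l1",f_scale=.0005);return o.x,np.median(abs(o.fun))
tool=lambda p:((np.array([*p[:2],0])-[*z["p"][:2],0])@z["R"])[:2].round(4)
# dial
d=(v<110).astype(np.uint8)
d[:105]=0;d[184:]=0;d[:,:240]=0;d[:,325:]=0
c=max(cv2.findContours(d,0,1)[0],key=cv2.contourArea)[:,0]
c=c[(c[:,1]<165)];D,e=fit(plane(C,c,.092)[:,:2],.033);print("dial",D.round(4),e,tool(D))
# mark
m=((hsv[:,:,1]>120)&((hsv[:,:,0]<8)|(hsv[:,:,0]>172))).astype(np.uint8);m[:165]=0;m[185:]=0;m[:,:270]=0;m[:,:][:,295:]=0
M=plane(C,[np.argwhere(m)[:,::-1].mean(0)],.092)[0];print("mark",M.round(4),"yaw",np.degrees(np.arctan2(M[1]-D[1],M[0]-D[0])))
# shaft tip
b=((hsv[:,:,0]>12)&(hsv[:,:,0]<32)&(hsv[:,:,1]>70)&(v>150)).astype(np.uint8);b[:130]=0;b[158:]=0;b[:,:265]=0;b[:,298:]=0
bc=max(cv2.findContours(b,0,1)[0],key=cv2.contourArea)[:,0];x,y,w,h=cv2.boundingRect(bc);print("shaft box",x,y,w,h)
P=plane(C,[(x-.0,y+h-.5),(x+w-1,y+h-.5)],.116);print("flat ends",P.round(4),np.linalg.norm(P[0]-P[1]))
u=P[0]-P[1];ya=np.arctan2(u[1],u[0])%np.pi-np.pi/2;print("flat yaw",np.degrees(ya))
A=bc[bc[:,1]<y+.6*h];S,e=fit(plane(C,A,.116)[:,:2],.009);S2,e2=fit(plane(C,A,.116)[:,:2],.0075);print("shaft",S.round(4),e,tool(S),"r7.5",e2,tool(S2))
# skirt
zu=z["p"][2]-.0237;k=(v<70).astype(np.uint8);k[:200]=0;k[:,:235]=0;k[:,325:]=0;k[260:]=0
pts=np.array([(x,np.argmax(k[:,x])) for x in range(254,307) if k[:,x].any()],float)-[0,.5]
K,e=fit(plane(C,pts,zu)[:,:2],.023);print("knob",K.round(4),e,tool(K))
w=(im.min(2)>140).astype(np.uint8);w[:274]=0;w[283:]=0;w[:,:268]=0;w[:,292:]=0
pc=np.argwhere(w)[:,::-1];print("ptr pix",pc.mean(0),len(pc));Pt=plane(C,[pc.mean(0)],zu+.05)[0];print("ptr",tool(Pt))
E
```

```text
dial [ 0.6267 -0.1104] 0.0007286196121568077 [0.0541 0.0002]
mark [ 0.6518 -0.1155  0.092 ] yaw -11.480010343966628
shaft box 271 138 20 14
flat ends [[ 0.6261 -0.1186  0.116 ]
 [ 0.6299 -0.1028  0.116 ]] 0.01624453387092769
flat yaw -13.407948437503142
shaft [ 0.6258 -0.11  ] 0.00021229560940233799 [0.0551 0.0004] r7.5 0.00033345934252316384 [0.0569 0.0005]
knob [ 0.677  -0.1231] 0.00014931136454651717 [ 0.0022 -0.0005]
ptr pix [279.84210526 278.02631579] 38
ptr [ 0.002  -0.0004]
```

```bash
python3 -m handwheel '[[[0,0,0,0.0276,0.0004,0,0],[0,0,0,0.025,0.0004,0,0],[0,0,0,0,0,0.025,0],[0,0,0,0,0,0.025,0],[0,0,0,0,0,0.014,0],[0,0,0,0,0,0,0],[0,0,0,0,0,0,0],[0,0,0,0,0,0,0]]]';  python3 -m handwheel '[[[0,0,0,0,0,0.003,0],[0,0,0,0,0,0.003,0],[0,0,0,0,0,0,0]]]'; python3 -m handwheel '[[[0,0,0,0,0,0.002,0],[0,0,0,0,0,0,0]]]'
```

```text
time_s: 10.7
tcp_pos: [0.6299, -0.1111, 0.15]
ee_rot: [[-0.973, 0.232, 0.001], [0.232, 0.973, 0.001], [-0.0, 0.001, -1.0]]
wrist_force: [-0.2, -0.6, -0.0]
gripper_width: 0.159
gripper_force: 30.0
time_s: 11.0
tcp_pos: [0.6286, -0.111, 0.1421]
ee_rot: [[-0.973, 0.233, -0.003], [0.233, 0.973, 0.002], [0.003, 0.001, -1.0]]
wrist_force: [0.6, 0.1, -0.4]
gripper_width: 0.157
gripper_force: 30.0
time_s: 11.2
tcp_pos: [0.6287, -0.111, 0.1402]
ee_rot: [[-0.973, 0.233, -0.003], [0.233, 0.973, 0.002], [0.003, 0.001, -1.0]]
wrist_force: [-1.1, 0.3, -1.4]
gripper_width: 0.161
gripper_force: 30.0
```

```bash
python3 -m handwheel '[[[0,0,0,0.0006,0.0007,0,0],[0,0,0,0,0,0,0]]]'; python3 -m handwheel '[[[0,0,0,0,0,0.0015,0],[0,0,0,0,0,0.0015,0],[0,0,0,0,0,0,0]]]'; python3 -m handwheel '[[[0,0,0,0,0,0.0015,0],[0,0,0,0,0,0,0]]]'
```

```text
time_s: 11.4
tcp_pos: [0.6285, -0.1101, 0.1405]
ee_rot: [[-0.973, 0.233, -0.002], [0.233, 0.973, 0.002], [0.002, 0.001, -1.0]]
wrist_force: [-0.1, -1.1, 0.0]
gripper_width: 0.157
gripper_force: 30.0
time_s: 11.7
tcp_pos: [0.6282, -0.1102, 0.1371]
ee_rot: [[-0.973, 0.233, -0.003], [0.233, 0.973, 0.002], [0.003, 0.001, -1.0]]
wrist_force: [0.3, 0.4, -0.0]
gripper_width: 0.16
gripper_force: 30.0
time_s: 11.9
tcp_pos: [0.6283, -0.1102, 0.1357]
ee_rot: [[-0.973, 0.233, -0.003], [0.233, 0.973, 0.002], [0.003, 0.001, -1.0]]
wrist_force: [-0.5, 0.7, -1.0]
gripper_width: 0.157
gripper_force: 30.0
```

No resistance with the knob 4 mm past the tip, so it is engaging. Continuing down.

```bash
python3 -m handwheel '[[[0,0,0,0,0,0.002,0],[0,0,0,0,0,0.002,0],[0,0,0,0,0,0,0]]]'; python3 -m handwheel '[[[0,0,0,0,0,0.002,0],[0,0,0,0,0,0.002,0],[0,0,0,0,0,0,0]]]'; python3 -m handwheel '[[[0,0,0,0,0,0.002,0],[0,0,0,0,0,0.002,0],[0,0,0,0,0,0,0]]]'
```

```text
time_s: 12.2
tcp_pos: [0.6282, -0.1102, 0.1315]
ee_rot: [[-0.973, 0.233, -0.003], [0.233, 0.973, 0.002], [0.003, 0.001, -1.0]]
wrist_force: [0.8, 0.4, -1.0]
gripper_width: 0.157
gripper_force: 30.0
time_s: 12.5
tcp_pos: [0.6282, -0.1101, 0.1275]
ee_rot: [[-0.973, 0.233, -0.003], [0.233, 0.973, 0.002], [0.003, 0.001, -1.0]]
wrist_force: [0.9, -0.4, -1.1]
gripper_width: 0.158
gripper_force: 30.0
time_s: 12.8
tcp_pos: [0.6287, -0.1102, 0.1246]
ee_rot: [[-0.973, 0.232, -0.001], [0.232, 0.973, 0.001], [0.002, 0.001, -1.0]]
wrist_force: [-1.3, 0.3, 3.0]
gripper_width: 0.156
gripper_force: 30.0
```

Contact with the spring right at the expected height. Now I press to the stop.

```bash
python3 -m handwheel '[[[0,0,0,0,0,0.002,0],[0,0,0,0,0,0.002,0],[0,0,0,0,0,0,0]]]'; python3 -m handwheel '[[[0,0,0,0,0,0.0015,0],[0,0,0,0,0,0.0015,0],[0,0,0,0,0,0,0]]]'; python3 -m handwheel '[[[0,0,0,0,0,0.001,0],[0,0,0,0,0,0.001,0],[0,0,0,0,0,0,0]]]'
```

```text
time_s: 13.1
tcp_pos: [0.6287, -0.1102, 0.1207]
ee_rot: [[-0.973, 0.232, -0.001], [0.232, 0.973, 0.001], [0.001, 0.001, -1.0]]
wrist_force: [-1.5, 0.6, 6.1]
gripper_width: 0.161
gripper_force: 30.0
time_s: 13.4
tcp_pos: [0.6287, -0.1102, 0.1181]
ee_rot: [[-0.973, 0.232, -0.001], [0.232, 0.973, 0.001], [0.001, 0.001, -1.0]]
wrist_force: [-2.0, 1.3, 8.2]
gripper_width: 0.156
gripper_force: 30.0
time_s: 13.7
tcp_pos: [0.6288, -0.1103, 0.1175]
ee_rot: [[-0.973, 0.232, -0.0], [0.232, 0.973, 0.001], [0.001, 0.001, -1.0]]
wrist_force: [-3.7, 1.7, 11.8]
gripper_width: 0.164
gripper_force: 30.0
```

```bash
python3 -m handwheel '[[[0,0,0,0,0,0.001,0],[0,0,0,0,0,0,0],[0,0,0,0,0,0,0],[0,0,0,0,0,0,0]]]'; python3 - <<'E'
from h import *
im=cams.capture("side");cv2.imwrite("pics/s2.png",cv2.resize(im[100:400,180:460,::-1],None,fx=2,fy=2))
E
```

```text
time_s: 14.1
tcp_pos: [0.6288, -0.1103, 0.1175]
ee_rot: [[-0.973, 0.232, 0.0], [0.232, 0.973, 0.0], [-0.0, 0.0, -1.0]]
wrist_force: [-5.3, 2.0, 15.4]
gripper_width: 0.16
gripper_force: 30.0
```

View pics/s2.png

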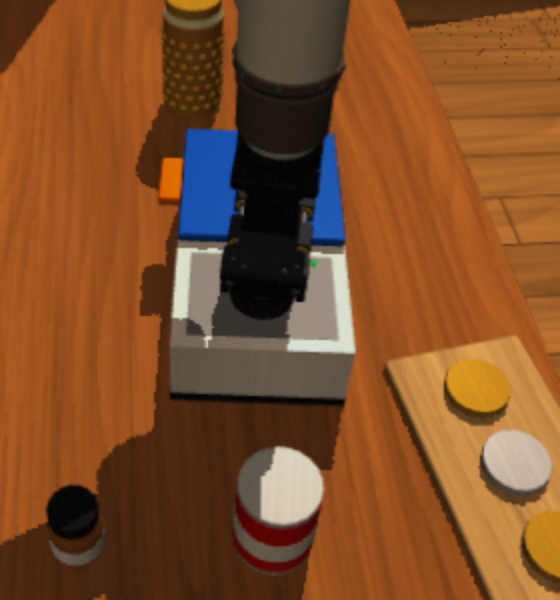

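The lid is shut, the knob is on the dial at (262,295), and the bystanders are untouched. TCP stays at 117.5 mm while the force rises to 15 N, so the shaft is at its stop.

```bash
python3 -c "
from station import r
print(r.finish_job())"
```

```text
the job is handed in; nothing more can be done
None
```

I handed the job in at about 14 s: the lid is shut, the knob is on the D-shaft, and the fingers are holding it against its stop with about 15 N; the three bystanders were not touched.

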